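# Set the plate gap free of backlash

## Task

The movable plate of the capacitor bench stands too close to the fixed plate. Using only the T-bar knob, back it off counterclockwise until the pointer is clearly past the rider's mark (by a good 5 mm), then turn clockwise to bring the pointer up to the mark from that side, so that the screw's play ends taken up in the clockwise direction. Let go of the knob, and leave the rider and everything else on the table where they are.

Things in the scene. Friction and masses are not known exactly. Their poses are not given: they have to be found in the camera images.
- knob_grip (a point): grasp point of the black T-bar knob, on its axis, mid-bar, 35 mm above the sloping face of the drive head (right end of the rail). Disc 54 mm across, 8 mm thick; on it a grip bar 56 long, 14 wide, rising 14 mm above this point and 23 mm below it. z = axis, out of the face, leaning 30 deg from vertical, away from the rail (bench -y). x along the bar, y across it (turns with it). Stays where left
- knob (a joint): the knob's free play on the leadscrew, 0 to 0.6 rad. The knob turns freely through it, then drives the screw (0.1 N m; end stops nearly a turn away). 0 = play taken up counterclockwise (it has just driven the screw counterclockwise), 0.6 = taken up clockwise. Clockwise as seen looking at the knob from outside
- pointer_tip (a point): top of the tip of the thin black pointer (4 mm wide) on the movable plate's carriage, over the white scale ledge on the far side of the rail. Axes as the bench: y along the rail from drive head to fixed plate. Driving the screw clockwise moves plate and pointer 5 mm per rad along +y (gap closes), counterclockwise along -y (opens)
- rider_mark (a point): nose of the small steel rider (12 mm wide along the rail, 28 mm long) clipped on the scale ledge opposite the pointer: the mark. The pointer is on it when both points agree along the rail (y of this frame, from drive head to fixed plate); across the rail they stand 2.5 mm apart. At the start the pointer is 4 to 13 mm past it on the +y side
- plate: carriage with the movable aluminium disc (100 mm across, upright, centre 110 mm above the table) and the pointer, on the rail. Origin at table height on the rail's centre line, under the carriage's middle; axes as the bench
- bench: grey base 130 x 460 x 14 mm of the plate-gap bench, fixed. The rail runs along its y: drive head (grey box with a face 104 x 116 mm sloping down away from the rail) at the -y end, fixed disc at the +y end, scale on the +x side, away from the robot. Origin on the table, on the rail's centre line, at the middle of the scale
- beaker: clear glass beaker, 72 mm across, 90 mm tall, on the table on the robot's side of the rail; origin under its centre
- weight: brass knobbed weight, 48 mm across, 56 mm tall, on the table behind the drive head (far side); origin under its centre
- hinge: flat black strap hinge 74 x 60 mm, 9 mm thick, lying on the table on the robot's side of the rail; origin under its centre
- driver: screwdriver 170 mm long lying on the table on the robot's side of the rail; origin under it
- meter_tray: white open tray 150 x 210 mm, 45 mm high, with a black hand meter in it, to the robot's right; origin under its centre
- potato: brown potato 64 mm across with two metal strips standing in it, 100 mm tall in all, on the far right of the table; origin under its centre
- spare_disc: bare aluminium disc 100 mm across with a short spigot, 19 mm tall in all, lying on the table before the drive head, on the robot's side; origin under its centre

How it is judged:
By the outcome, as a careful person would: the job done as asked, in the order asked, and still so for the second after the job is handed in, with the robot touching nothing.
It also fails if it takes over 72 s, if anything falls off the work surface, if the arm or the gripper's body presses on something with over 40 N, if the wrist force passes 120 N, or if a joint passes its speed limit or range.

## Robot

A 7-joint arm with a two-finger parallel gripper is mounted at the origin on the work surface. World frame = base frame: x ahead of the robot, y to its left, z up, the work surface at z = 0. Lengths are in m, angles in degrees, forces in N, time in s.
With the tool pointing down it reaches from about 0.425 to 0.875 m from the base axis. Payload 9.9 kg.
Tool frame: the origin (TCP) lies on the centre line of the jaws, within the pads' length; the fingertips stand 19 mm ahead of it and the grasp point (between the pads) is the TCP; z points along the fingers, y is the direction in which the jaws open and shut (so a half turn about z gives the same grasp; the last joint's range is limited). The gripper opens to 85 mm and grips with 20 to 120 N. Pads are 22 mm wide; open, the fingers measure 114 mm over their backs; the gripper's body (76 mm by 85 mm) begins 54 mm behind the grasp point. The pads swing forward as they close: fully open they stand 13 mm farther back than shut.
Start: joints at [60.917, 32.985, 1.427, 82.34, -0.859, 64.687, -3.237], TCP at [0.278, -0.615, 0.25] pointing down, gripper open.
Joint ranges: [-157.87, 157.87], [-19.46, 123.44], [-87.15, 90], [11.01, 140.99], [-62.26, 242.26], [9.8, 113.94], [-161.44, 161.44]. Speed limits (degrees/s): [127.2, 127.2, 172.46, 172.46, 180, 180, 180].

## Interface

Orientations are given as a 3x3 rotation matrix whose columns are the frame's x, y, z axes.
In Python, from workcell import monitor, optics, hand_in gives the robot as it stands. The module is installed in compiled form; this text tells all that it offers.
- The arm moves only by the shell command python3 -m pendant 'ROWS'. ROWS is JSON, a list of rows, each an object of numbers: "x", "y", "z": the shift along the tool's x, y, z in mm; "yaw": the turn about the tool's z in degrees; "grip": the opening, from 0 (shut) to 1 (fully open). A call has 1 to 20 rows; each row is the pose to reach, as a shift and turn from the pose measured when the call began, along the tool's axes at that moment; what a row does not reach only later rows make up. A row lasts 1/10 s, in which the tool goes at most 50 mm and 8.59 degrees, less where a joint would pass 70% of its speed; a pose out of reach is approached as far as the arm can. A call with a gripper value outside its range is refused whole. The fingers move at their own pace and stop on an object; the grip force is fixed at half the most. Time passes only in rows, so rows that repeat a pose let the fingers close. It gives the time, the measured TCP pose, the force and the opening at its end, in the units of the state.
- monitor.read_state(): the state, without advancing time (a new reading comes with each control period).
- optics.camera(name): name is "scene" or "top"; returns (picture, depth): 420x560x3 uint8, blue, green, red; 420x560 float32, m along the optical axis (not along the pixel's ray), 0 where there is no reading.
- optics.camera_info(name): a dict with "mtx" (3x3 intrinsics, pixels), "dist_coeffs" ([k1, k2, p1, p2, k3] as OpenCV has them; the pictures are not rectified), "world_from_camera" (4x4, takes a point from camera to world coordinates). Camera axes: x right, y down, z forward; pixel columns grow to the right and rows downward; lengths in m; the calibration is good to about 2 mm. A picture is of the moment at which its call begins. camera_info takes no time and is no camera call.
- hand_in(): hands the job in, once; it reports no verdict.
The state is a dict: "t": time; "joint_pos": joint angles; "joint_vel": joint speeds; "tau": joint torques, N m; "tool_pos": TCP position; "eef_rot": TCP orientation; "wrist_force": force on the tool from outside, world axes, zero at the start; "torque": the same for the moment, N m; "finger_gap": finger opening in m.
Only numpy, scipy, OpenCV 4.12 (cv2) and the standard library are available. Lean on these libraries where they do the work, as an engineer would, in place of code of your own. Each camera call takes 0.05 s, during which the arm holds its last target.

## Working session

There is one attempt and no reset: what is moved stays moved. The work goes in short steps, Python scripts to look and compute and a shell command to move; the robot and the scene stay as the last step left them, time stands still between calls to the robot, and variables do not carry over. Pictures are saved under pics/ and viewed, and the job is handed in when it is done.

```bash
mkdir -p pics
python3 - <<'E'
from workcell import monitor, optics
import cv2
print(monitor.read_state())
for n in("scene","top"):
    p,d=optics.camera(n); cv2.imwrite(f"pics/{n}0.png",p)
    import numpy as np; np.save(f"pics/{n}0.npy",d)
    print(n,optics.camera_info(n))
E
```

```text
{'t': 0.0, 'joint_pos': array([60.9178509 , 33.03187355,  1.42209453, 82.38663573, -0.85925065,
       64.68628767, -3.23794777]), 'joint_vel': array([ 0.05684983, -0.03908725,  0.0321378 , -0.06621855, -0.06988644,
        0.04662064, -0.1269814 ]), 'tau': array([-1.24508697e-03, -7.65753579e+01,  2.24952601e+00, -2.85950589e+01,
        1.50294718e-02,  1.28303695e-02,  4.13062276e-05]), 'tool_pos': array([ 0.27740961, -0.61489637,  0.24945008]), 'eef_rot': array([[ 9.11523881e-01,  4.11246470e-01, -7.44558080e-04],
       [ 4.11247137e-01, -9.11522704e-01,  1.46674077e-03],
       [-7.54896301e-05, -1.64316662e-03, -9.99998647e-01]]), 'wrist_force': array([-0.42101236, -0.21336332,  0.83356471]), 'torque': array([-0.03769359,  0.05617298,  0.00861093]), 'finger_gap': 0.08518327335651588}
scene {'mtx': array([[383.73551108,   0.        , 274.92879535],
       [  0.        , 383.73551108, 207.41948196],
       [  0.        ,   0.        ,   1.        ]]), 'dist_coeffs': array([-0.0026239,  0.       ,  0.       ,  0.       ,  0.       ]), 'world_from_camera': array([[-0.15104812,  0.79917513, -0.5818106 ,  1.18851594],
       [ 0.98847016,  0.12838662, -0.08027211,  0.10807225],
       [ 0.01054523, -0.58722737, -0.80935333,  0.95977888],
       [ 0.        ,  0.        ,  0.        ,  1.        ]])}
top {'mtx': array([[388.82224304,   0.        , 279.40209888],
       [  0.        , 388.82224304, 212.94564526],
       [  0.        ,   0.        ,   1.        ]]), 'dist_coeffs': array([-0.09806318,  0.        ,  0.        ,  0.        ,  0.        ]), 'world_from_camera': array([[-1.42707657e-02, -9.87928982e-01,  1.54248736e-01,
         3.45393837e-01],
       [-9.99895163e-01,  1.37217334e-02, -4.62351601e-03,
         5.68388344e-04],
       [ 2.45114543e-03, -1.54298546e-01, -9.88021230e-01,
         1.43943643e+00],
       [ 0.00000000e+00,  0.00000000e+00,  0.00000000e+00,
         1.00000000e+00]])}
```

View pics/scene0.png

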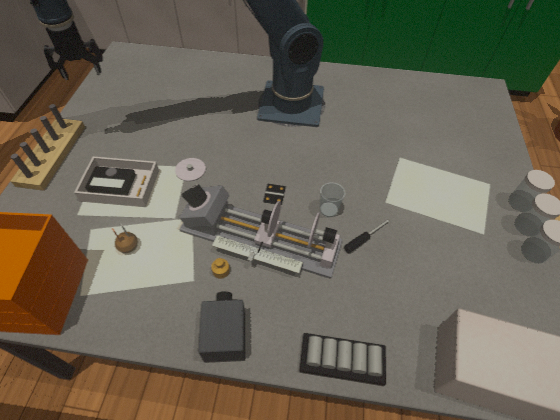

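View pics/top0.png

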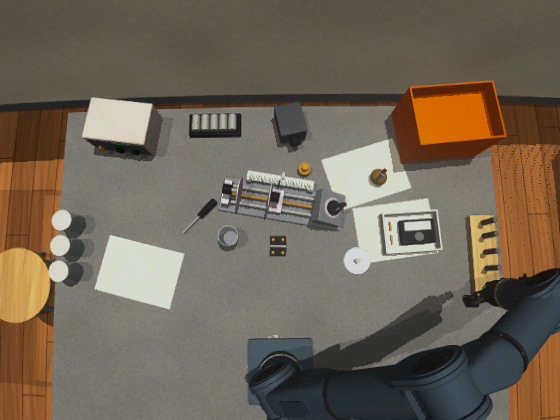

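Run:
```python
import cv2
a=cv2.imread("pics/scene0.png"); b=cv2.imread("pics/top0.png")
cv2.imwrite("pics/s0c.png",cv2.resize(a[170:285,170:350],None,fx=4.4,fy=4.4,interpolation=cv2.INTER_CUBIC))
cv2.imwrite("pics/t0c.png",cv2.resize(b[155:235,210:355],None,fx=5.5,fy=5.5,interpolation=cv2.INTER_CUBIC))
cv2.imwrite("pics/s0d.png",cv2.resize(a[220:275,230:300],None,fx=10,fy=10,interpolation=cv2.INTER_CUBIC))
```

```text
(no output)
```

View pics/s0c.png

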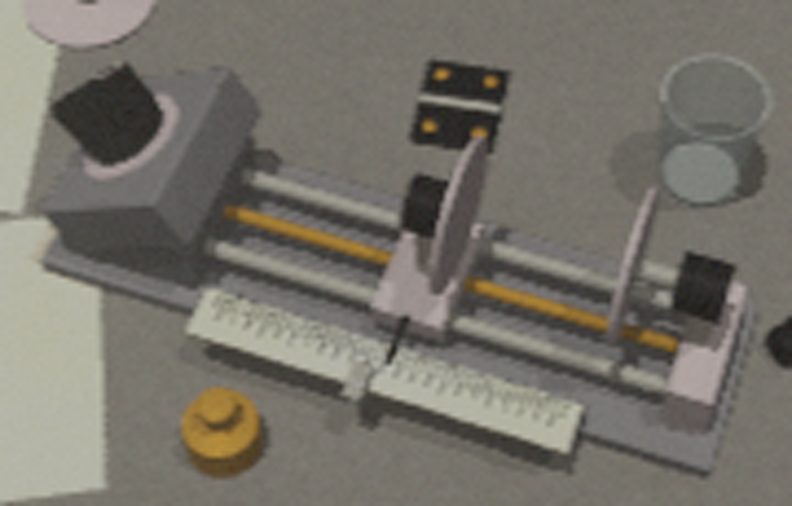

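View pics/t0c.png

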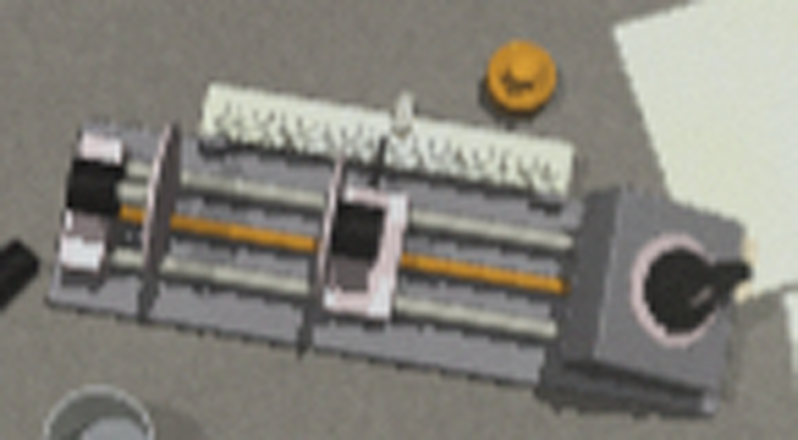

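View pics/s0d.png

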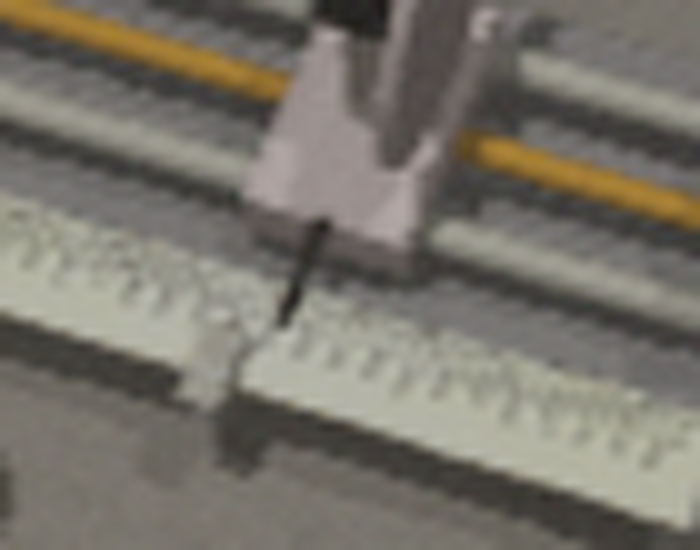

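```bash
cat > h.py <<'E'
import numpy as np, cv2
from workcell import monitor, optics
def ray(n,px):
    i=optics.camera_info(n); u=cv2.undistortPoints(np.array(px,float).reshape(-1,1,2),i["mtx"],i["dist_coeffs"])[:,0]
    T=i["world_from_camera"]; d=np.c_[u,np.ones(len(u))]@T[:3,:3].T
    return T[:3,3],d
def onz(n,px,z):
    o,d=ray(n,px); return o+d*((z-o[2])/d[:,2])[:,None]
def dep(n,px,D):  # median depth 3x3
    o,d=ray(n,px); r=[]
    for p,dd in zip(px,d):
        c,rr=int(round(p[0])),int(round(p[1])); w=D[rr-1:rr+2,c-1:c+2]; r.append(o+dd*np.median(w[w>0]))
    return np.array(r)
def tri(ps,pt):
    out=[]
    for a,b in zip(ps,pt):
        o1,d1=ray("scene",[a]);o2,d2=ray("top",[b]);d1=d1[0]/np.linalg.norm(d1);d2=d2[0]/np.linalg.norm(d2)
        A=np.c_[d1,-d2]; s=np.linalg.lstsq(A,o2-o1,rcond=None)[0]
        p,q=o1+s[0]*d1,o2+s[1]*d2; out.append(np.r_[(p+q)/2,np.linalg.norm(p-q)])
    return np.array(out)
def proj(n,P):
    i=optics.camera_info(n);T=np.linalg.inv(i["world_from_camera"])
    return cv2.projectPoints(np.array(P,float).reshape(-1,1,3),cv2.Rodrigues(T[:3,:3])[0],T[:3,3],i["mtx"],i["dist_coeffs"])[0][:,0]
E
python3 - <<'E'
from h import *
np.set_printoptions(precision=4,suppress=True)
S=np.load("pics/scene0.npy");T=np.load("pics/top0.npy")
s=lambda x,y:(170+x/4.4-.5+.11,170+y/4.4-.5+.11)
t=lambda x,y:(210+x/5.5-.4,155+y/5.5-.4)
# scale corners: drive near edge,  drive outer edge, fixed outer
print("scale top depth",dep("scene",[s(210,320),s(300,345),s(480,390),s(560,425)],S))
print(dep("top",[t(230,105),t(350,130),t(470,150),t(550,170)],T))
print("knob bar top depth",dep("scene",[s(100,95),s(90,105),s(125,85)],S))
print("tri: knob L corner, R corner; pointer tip; rider nose; scale outer -y corner, +y")
print(tri([s(53,108),s(128,66),s(390,360),s(367,358),s(188,330),s(572,455)],[t(700,300),t(748,270),t(372,182),t(400,135),t(572,148),t(212,85)]))
print("head top edge", dep("scene",[s(200,110),s(180,150)],S))
print("bench corners onz .014",onz("scene",[s(42,262),s(710,470)],.014), onz("top",[t(82,125),t(50,302),t(715,408)],.014))
E
```

```text
scale top depth [[ 0.6721 -0.1223  0.0421]
 [ 0.6809 -0.0627  0.0421]
 [ 0.6941  0.0526  0.0413]
 [ 0.7114  0.1039  0.0436]]
[[ 0.7126  0.0956  0.04  ]
 [ 0.6932  0.0149  0.0434]
 [ 0.6787 -0.0653  0.0421]
 [ 0.6643 -0.1186  0.042 ]]
knob bar top depth [[ 0.5744 -0.2063  0.1311]
 [ 0.5799 -0.2119  0.1268]
 [ 0.5678 -0.1913  0.1359]]
tri: knob L corner, R corner; pointer tip; rider nose; scale outer -y corner, +y
[[ 0.5694 -0.2235  0.1074  0.0361]
 [ 0.5693 -0.2076  0.1566  0.0419]
 [ 0.6652 -0.0043  0.0118  0.01  ]
 [ 0.6877 -0.0186  0.0499  0.0002]
 [ 0.6799 -0.1344  0.0395  0.0007]
 [ 0.7272  0.1107  0.0372  0.0055]]
head top edge [[ 0.5637 -0.147   0.1144]
 [ 0.5945 -0.1524  0.1118]]
bench corners onz .014 [[ 0.6304 -0.2497  0.014 ]
 [ 0.7121  0.1984  0.014 ]] [[ 0.7068  0.1991  0.014 ]
 [ 0.584   0.2197  0.014 ]
 [ 0.5056 -0.2278  0.014 ]]
```

Run:
```python
import cv2
a=cv2.imread("pics/scene0.png"); b=cv2.imread("pics/top0.png")
x=cv2.resize(a[180:225,175:225],None,fx=11,fy=11,interpolation=cv2.INTER_CUBIC)
y=cv2.resize(b[185:230,310:360],None,fx=11,fy=11,interpolation=cv2.INTER_CUBIC)
import numpy as np
x=cv2.convertScaleAbs(x,alpha=2);y=cv2.convertScaleAbs(y,alpha=2)
cv2.imwrite("pics/k0s.png",x);cv2.imwrite("pics/k0t.png",y)
```

```text
(no output)
```

View pics/k0s.png

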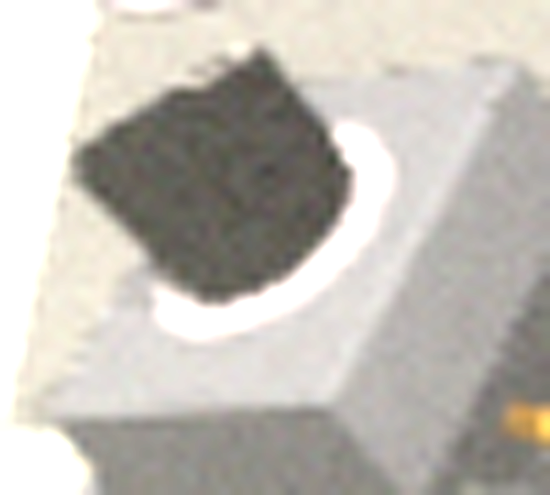

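View pics/k0t.png

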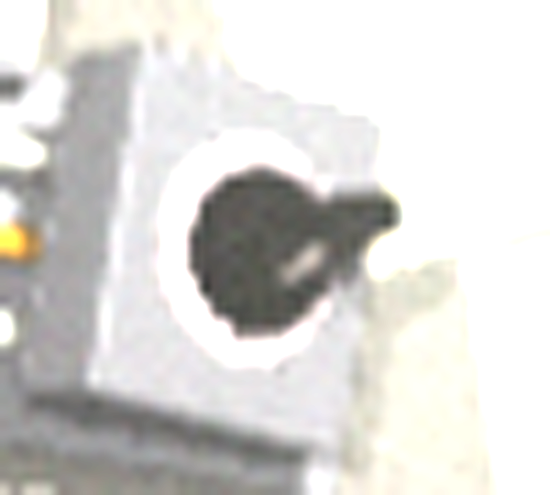

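Run:
```python
from h import *
np.set_printoptions(precision=4,suppress=True)
s=lambda x,y:(175+x/11-.45,180+y/11-.45)
t=lambda x,y:(310+x/11-.45,185+y/11-.45)
P=tri([s(75,155),s(260,50)],[t(397,205),t(275,285)]);print(P, np.linalg.norm(P[0,:3]-P[1,:3]), P.mean(0))
S=np.load("pics/scene0.npy");T=np.load("pics/top0.npy")
# bar face depth
pts=[s(x,y) for x in range(120,300,20) for y in range(120,260,20)]
Q=dep("scene",pts,S);c=Q.mean(0);u,w,v=np.linalg.svd(Q-c);print("face",c,w,v[2])
# face of head plane from top depth
def plane(n,pts,D):
    Q=dep(n,pts,D);c=np.median(Q,0);u,w,v=np.linalg.svd(Q-c);print(c,w/len(pts)**.5,v[2]*np.sign(v[2,2]));return Q
plane("top",[t(150,100),t(180,80),t(240,90),t(300,110),t(130,300),t(120,350),t(180,375),t(250,400),t(320,390)],T)
plane("scene",[s(420,110),s(400,230),s(350,320),s(250,380),s(120,370),s(450,120)],S)
b=np.array([-.178,-.984,0]);R=np.array([.984,-.178,0]);Y=-b
n=np.array([b[0]*.5,b[1]*.5,.866])
for nme,f,D in(("dtop",t,T),):
    Q=dep("top",[t(x,y) for x,y in((230,230),(250,270),(220,260),(250,220),(240,300))],D);print("disc",Q,Q@n)
print("ring center top", dep("top",[t(180,200),t(175,250)],T)@n)
```

```text
[[ 0.582  -0.2355  0.1237  0.0019]
 [ 0.5543 -0.1933  0.1401  0.0011]] 0.053030336559212785 [ 0.5681 -0.2144  0.1319  0.0015]
face [ 0.5773 -0.2074  0.1133] [0.2252 0.0945 0.0795] [ 0.8538  0.0111 -0.5205]
[ 0.5545 -0.1696  0.0992] [0.0483 0.0286 0.0017] [-0.0992 -0.4946  0.8635]
[ 0.5978 -0.1592  0.1093] [0.0387 0.0276 0.0021] [-0.0559 -0.4673  0.8823]
disc [[ 0.5769 -0.1837  0.1094]
 [ 0.5608 -0.1867  0.1292]
 [ 0.5658 -0.1789  0.1188]
 [ 0.5808 -0.1907  0.1054]
 [ 0.5551 -0.1866  0.1055]] [0.1338 0.1539 0.1406 0.1335 0.1338]
ring center top [0.1205 0.1211]
```

Run:
```python
from h import *
np.set_printoptions(precision=4,suppress=True)
t=lambda x,y:(310+x/11-.45,185+y/11-.45)
n=np.array([-.089,-.492,.866])
o,d=ray("top",[t(262,250),t(250,248)]);
for dd,nv in zip(d,(.1335,.1215)):
    p=o+dd*(nv-o@n)/(dd@n);print("centre",p,"grip est",p+n*(.1215+.035-nv))
s=lambda x,y:(230+x/10-.45,220+y/10-.45); tt=lambda x,y:(210+x/5.5-.4,155+y/5.5-.4)
Y=np.array([.178,.984,0]);X=np.array([.984,-.178,0])
for nm,Q in(("scene",onz("scene",[s(283,322),s(226,312)],.046)),("top",onz("top",[tt(383,138),tt(402,133)],.046))): print(nm,Q,Q@Y,Q@X)
```

```text
centre [ 0.5716 -0.1946  0.1023] grip est [ 0.5695 -0.206   0.1222]
centre [ 0.5744 -0.1926  0.0899] grip est [ 0.5713 -0.2098  0.1202]
scene [[ 0.6859 -0.0059  0.046 ]
 [ 0.6853 -0.0217  0.046 ]] [0.1163 0.1006] [0.676  0.6782]
top [[ 0.6868 -0.0071  0.046 ]
 [ 0.69   -0.0199  0.046 ]] [0.1152 0.1033] [0.677  0.6825]
```

```bash
python3 -m pendant '[{"x":30,"y":-18,"yaw":5,"grip":0.4},{"x":65,"y":-38,"yaw":11,"grip":0.4},{"x":100,"y":-58,"yaw":17,"grip":0.4},{"x":135,"y":-78,"yaw":24,"grip":0.4},{"x":170,"y":-99,"yaw":31,"grip":0.4},{"x":205,"y":-119,"yaw":38,"grip":0.4},{"x":240,"y":-139,"yaw":45,"grip":0.4},{"x":275,"y":-159,"yaw":51,"grip":0.4},{"x":310,"y":-180,"yaw":57,"grip":0.4},{"x":345,"y":-200,"yaw":63,"grip":0.4},{"x":380,"y":-220,"yaw":70,"grip":0.4},{"x":410,"y":-238,"yaw":76,"grip":0.4},{"x":433,"y":-251,"yaw":81,"grip":0.4},{"x":433,"y":-251,"yaw":81,"grip":0.4},{"x":433,"y":-251,"yaw":81,"grip":0.4}]'
python3 -c "
from workcell import monitor;print(monitor.read_state()['joint_pos'])"
```

```text
[60.91744293 33.02769105  1.42242331 82.37831559 -0.8586479  64.68763454
 -3.23738172]validation failed for argument at $[0]...
```

```bash
python3 -m pendant '[{"x":30,"y":-18,"z":0,"yaw":5,"grip":0.4},{"x":65,"y":-38,"z":0,"yaw":11,"grip":0.4},{"x":100,"y":-58,"z":0,"yaw":17,"grip":0.4},{"x":135,"y":-78,"z":0,"yaw":24,"grip":0.4},{"x":170,"y":-99,"z":0,"yaw":31,"grip":0.4},{"x":205,"y":-119,"z":0,"yaw":38,"grip":0.4},{"x":240,"y":-139,"z":0,"yaw":45,"grip":0.4},{"x":275,"y":-159,"z":0,"yaw":51,"grip":0.4},{"x":310,"y":-180,"z":0,"yaw":57,"grip":0.4},{"x":345,"y":-200,"z":0,"yaw":63,"grip":0.4},{"x":380,"y":-220,"z":0,"yaw":70,"grip":0.4},{"x":410,"y":-238,"z":0,"yaw":76,"grip":0.4},{"x":433,"y":-251,"z":0,"yaw":81,"grip":0.4},{"x":433,"y":-251,"z":0,"yaw":81,"grip":0.4},{"x":433,"y":-251,"z":0,"yaw":81,"grip":0.4}]'
python3 -c "
from workcell import monitor;print(monitor.read_state()['joint_pos'])"
```

```text
t: 1.6
tool_pos: [0.5688, -0.2075, 0.2494]
eef_rot: [[0.551, -0.835, -0.002], [-0.835, -0.551, 0.001], [-0.002, 0.001, -1.0]]
wrist_force: [-0.3, 0.2, -0.0]
finger_gap: 0.0342
[   2.6930489    28.36968154   20.4018346    93.88015583  -11.07243775
   59.869896   -120.13294452]
```

```bash
python3 -m pendant '[{"x":0,"y":0,"z":30,"yaw":0,"grip":0.4},{"x":0,"y":0,"z":60,"yaw":0,"grip":0.4},{"x":0,"y":0,"z":75,"yaw":0,"grip":0.4},{"x":0,"y":0,"z":75,"yaw":0,"grip":0.4}]'
python3 - <<'E'
from h import *
p,d=optics.camera("scene");q,d=optics.camera("top")
f=lambda a:cv2.convertScaleAbs(cv2.resize(a,None,fx=7,fy=7,interpolation=cv2.INTER_CUBIC),alpha=2)
cv2.imwrite("pics/d1.png",np.hstack([f(p[165:235,170:225]),f(q[165:235,305:360])]))
E
```

```text
t: 2.0
tool_pos: [0.5666, -0.2084, 0.1723]
eef_rot: [[0.55, -0.835, -0.006], [-0.835, -0.55, 0.002], [-0.005, 0.004, -1.0]]
wrist_force: [-0.0, 0.1, -0.1]
finger_gap: 0.0344
```

View pics/d1.png

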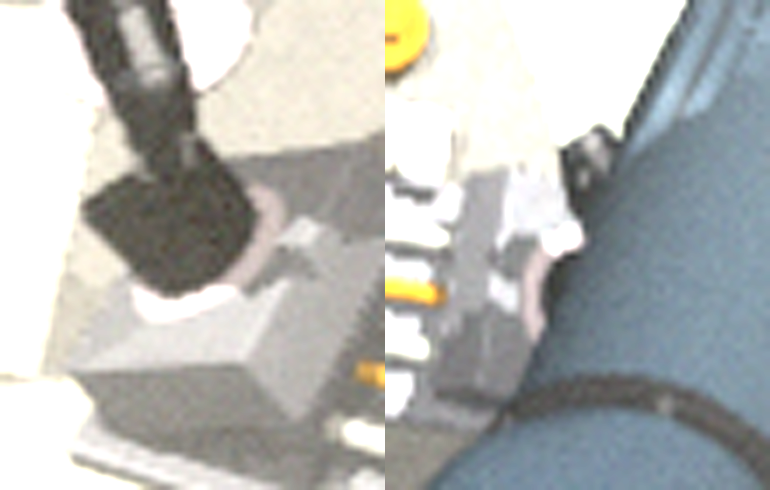

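```bash
python3 -m pendant '[{"x":1,"y":-3,"z":12,"yaw":0,"grip":0.4},{"x":1,"y":-3,"z":24,"yaw":0,"grip":0.4},{"x":1,"y":-3,"z":34,"yaw":0,"grip":0.4},{"x":1,"y":-3,"z":39,"yaw":0,"grip":0.4},{"x":1,"y":-3,"z":39,"yaw":0,"grip":0.4},{"x":1,"y":-3,"z":39,"yaw":0,"grip":0.4}]'
python3 - <<'E'
from h import *
p,d=optics.camera("scene")
f=lambda a,s:cv2.convertScaleAbs(cv2.resize(a,None,fx=s,fy=s,interpolation=cv2.INTER_CUBIC),alpha=2)
cv2.imwrite("pics/d2.png",f(p[165:280,170:350],4.4))
print(monitor.read_state()['torque'])
E
```

```text
t: 2.7
tool_pos: [0.5713, -0.208, 0.1359]
eef_rot: [[0.55, -0.835, -0.002], [-0.835, -0.55, 0.001], [-0.002, 0.001, -1.0]]
wrist_force: [-0.6, 0.2, -0.5]
finger_gap: 0.034
[-0.04748415  0.04526675  0.02128177]
```

View pics/d2.png

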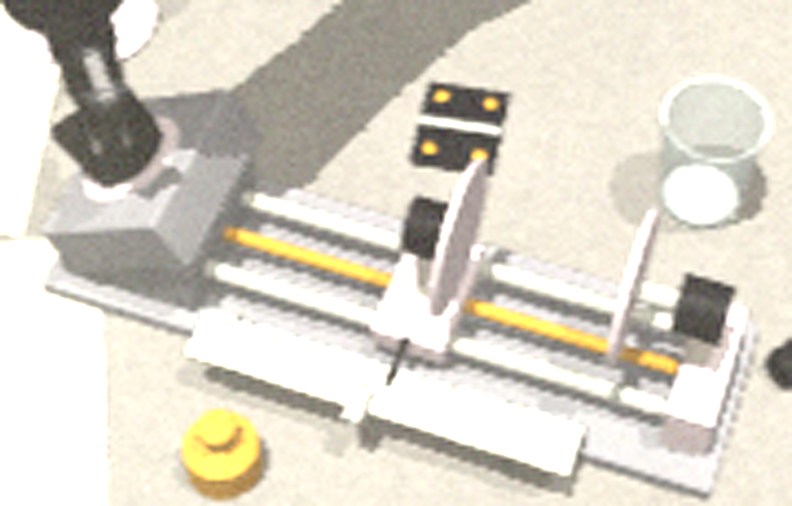

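```bash
python3 -m pendant '[{"x":0,"y":0,"z":0,"yaw":-5,"grip":0.4},{"x":0,"y":0,"z":0,"yaw":-10,"grip":0.4},{"x":0,"y":0,"z":0,"yaw":-15,"grip":0.4},{"x":0,"y":0,"z":0,"yaw":-20,"grip":0.4},{"x":0,"y":0,"z":0,"yaw":-25,"grip":0.4},{"x":0,"y":0,"z":0,"yaw":-30,"grip":0.4},{"x":0,"y":0,"z":0,"yaw":-35,"grip":0.4},{"x":0,"y":0,"z":0,"yaw":-40,"grip":0.4},{"x":0,"y":0,"z":0,"yaw":-45,"grip":0.4},{"x":0,"y":0,"z":0,"yaw":-50,"grip":0.4},{"x":0,"y":0,"z":0,"yaw":-55,"grip":0.4},{"x":0,"y":0,"z":0,"yaw":-60,"grip":0.4}]'
cat > look.py <<'E'
from h import *
import sys
p,d=optics.camera("scene")
f=lambda a,s:cv2.convertScaleAbs(cv2.resize(a,None,fx=s,fy=s,interpolation=cv2.INTER_CUBIC),alpha=2)
L=f(p[165:235,170:225],7)
R=cv2.convertScaleAbs(cv2.resize(p[228:268,235:275],None,fx=490/40,fy=490/40,interpolation=cv2.INTER_CUBIC),alpha=1.3)
cv2.imwrite(f"pics/{sys.argv[1]}.png",np.hstack([L[:,:300],R]))
cv2.imwrite(f"pics/{sys.argv[1]}_raw.png",p)
st=monitor.read_state();print(st['torque'],st['joint_pos'][6],st['t'])
E
python3 look.py a1
```

```text
t: 3.95
tool_pos: [0.5703, -0.2095, 0.1367]
eef_rot: [[0.998, 0.06, -0.003], [0.06, -0.998, -0.001], [-0.003, 0.001, -1.0]]
wrist_force: [-3.2, -3.3, 4.0]
finger_gap: 0.0341
[-0.62181713  0.7740389  -0.09338753] -70.53969508007059 4.0
```

View pics/a1.png

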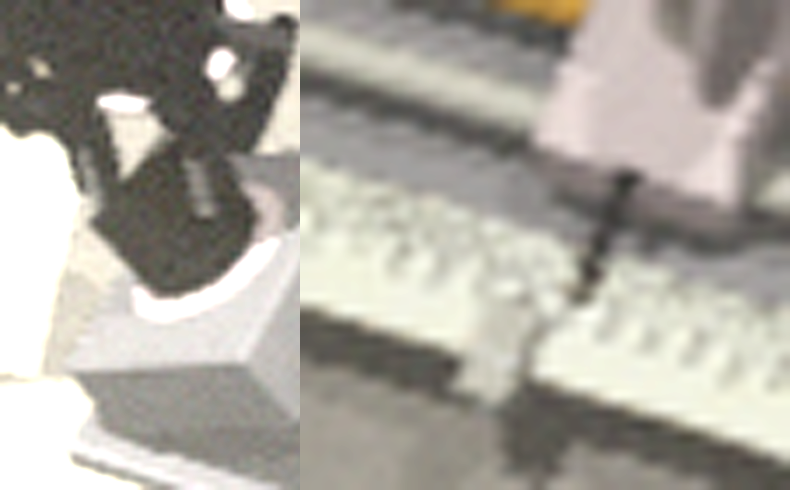

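```bash
python3 -m pendant '[{"x":0,"y":-1,"z":2,"yaw":-5,"grip":0.4},{"x":0,"y":-1,"z":2,"yaw":-10,"grip":0.4},{"x":0,"y":-1,"z":2,"yaw":-15,"grip":0.4},{"x":0,"y":-1,"z":2,"yaw":-20,"grip":0.4},{"x":0,"y":-1,"z":2,"yaw":-25,"grip":0.4},{"x":0,"y":-1,"z":2,"yaw":-30,"grip":0.4},{"x":0,"y":-1,"z":2,"yaw":-35,"grip":0.4},{"x":0,"y":-1,"z":2,"yaw":-40,"grip":0.4}]'
python3 look.py a2
```

```text
t: 4.8
tool_pos: [0.5705, -0.2116, 0.136]
eef_rot: [[0.722, 0.692, -0.001], [0.692, -0.722, -0.005], [-0.004, 0.003, -1.0]]
wrist_force: [-1.5, -7.5, 4.7]
finger_gap: 0.0342
[-1.29726606  0.10283234 -0.13670372] -38.79279486015035 4.85
```

View pics/a2.png

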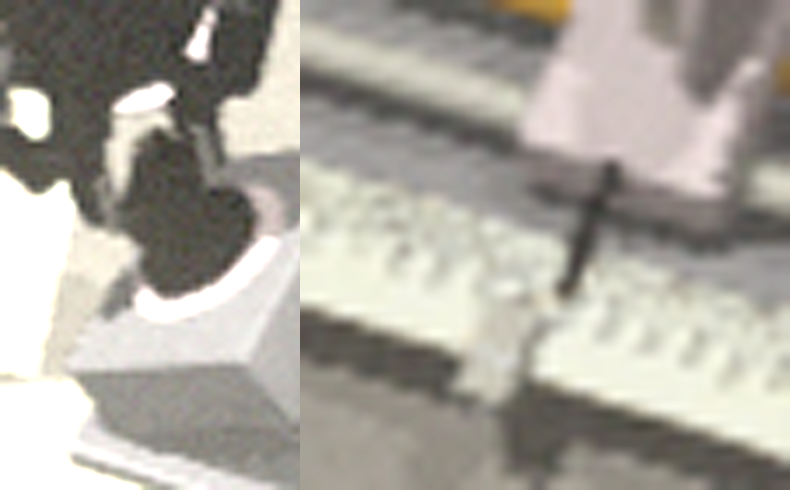

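```bash
python3 -m pendant '[{"x":0,"y":0,"z":0,"yaw":-5,"grip":0.4},{"x":0,"y":0,"z":0,"yaw":-10,"grip":0.4},{"x":0,"y":0,"z":0,"yaw":-15,"grip":0.4},{"x":0,"y":0,"z":0,"yaw":-20,"grip":0.4},{"x":0,"y":0,"z":0,"yaw":-25,"grip":0.4},{"x":0,"y":0,"z":0,"yaw":-30,"grip":0.4},{"x":0,"y":0,"z":0,"yaw":-35,"grip":0.4},{"x":0,"y":0,"z":0,"yaw":-40,"grip":0.4},{"x":0,"y":0,"z":0,"yaw":-45,"grip":0.4},{"x":0,"y":0,"z":0,"yaw":-50,"grip":0.4}]'
python3 look.py a3
```

```text
t: 5.85
tool_pos: [0.5715, -0.2129, 0.137]
eef_rot: [[-0.072, 0.997, 0.002], [0.997, 0.072, -0.007], [-0.007, 0.001, -1.0]]
wrist_force: [0.8, -2.5, 1.4]
finger_gap: 0.0343
[-0.3888017  -0.36404015 -0.0053132 ] 1.5891128839743838 5.9
```

View pics/a3.png

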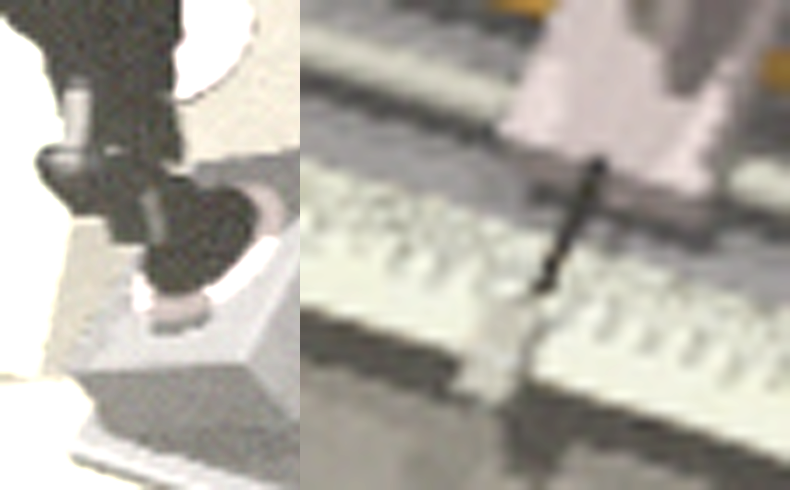

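```bash
python3 -m pendant '[{"x":1,"y":0,"z":1,"yaw":-5,"grip":0.4},{"x":2,"y":-1,"z":3,"yaw":-10,"grip":0.4},{"x":2,"y":-1,"z":3,"yaw":-15,"grip":0.4},{"x":2,"y":-1,"z":3,"yaw":-20,"grip":0.4},{"x":2,"y":-1,"z":3,"yaw":-25,"grip":0.4},{"x":2,"y":-1,"z":3,"yaw":-30,"grip":0.4},{"x":2,"y":-1,"z":3,"yaw":-35,"grip":0.4},{"x":2,"y":-1,"z":3,"yaw":-40,"grip":0.4},{"x":2,"y":-1,"z":3,"yaw":-45,"grip":0.4},{"x":2,"y":-1,"z":3,"yaw":-50,"grip":0.4},{"x":2,"y":-1,"z":3,"yaw":-55,"grip":0.4},{"x":2,"y":-1,"z":3,"yaw":-60,"grip":0.4}]'
python3 look.py a4
```

```text
t: 7.1
tool_pos: [0.5721, -0.2112, 0.1349]
eef_rot: [[-0.902, 0.431, 0.006], [0.431, 0.902, -0.007], [-0.008, -0.004, -1.0]]
wrist_force: [4.5, -0.4, 1.7]
finger_gap: 0.0342
[ 0.06729217 -0.95994721 -0.06877798] 50.61080210904752 7.15
```

View pics/a4.png

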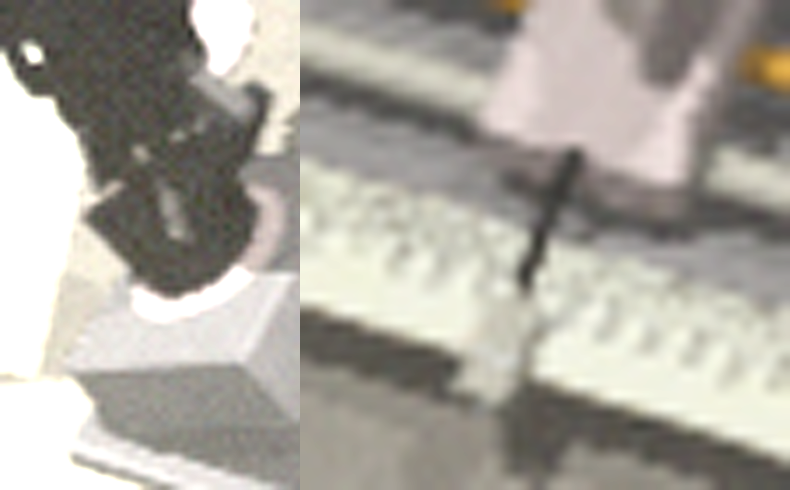

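```bash
python3 -m pendant '[{"x":0,"y":0,"z":0,"yaw":-5,"grip":0.4},{"x":0,"y":0,"z":0,"yaw":-10,"grip":0.4},{"x":0,"y":0,"z":0,"yaw":-15,"grip":0.4},{"x":0,"y":0,"z":0,"yaw":-20,"grip":0.4},{"x":0,"y":0,"z":0,"yaw":-25,"grip":0.4},{"x":0,"y":0,"z":0,"yaw":-30,"grip":0.4},{"x":0,"y":0,"z":0,"yaw":-35,"grip":0.4},{"x":0,"y":0,"z":0,"yaw":-40,"grip":0.4},{"x":0,"y":0,"z":0,"yaw":-45,"grip":0.4},{"x":0,"y":0,"z":0,"yaw":-50,"grip":0.4},{"x":0,"y":0,"z":0,"yaw":-55,"grip":0.4},{"x":0,"y":0,"z":0,"yaw":-60,"grip":0.4}]'
python3 look.py a5
```

```text
t: 8.35
tool_pos: [0.5721, -0.2113, 0.1351]
eef_rot: [[-0.822, -0.57, 0.005], [-0.57, 0.822, -0.008], [-0.0, -0.009, -1.0]]
wrist_force: [-0.5, -0.5, 2.9]
finger_gap: 0.034
[ 0.05724121 -0.12560019 -0.1102463 ] 101.37564860425884 8.4
```

View pics/a5.png

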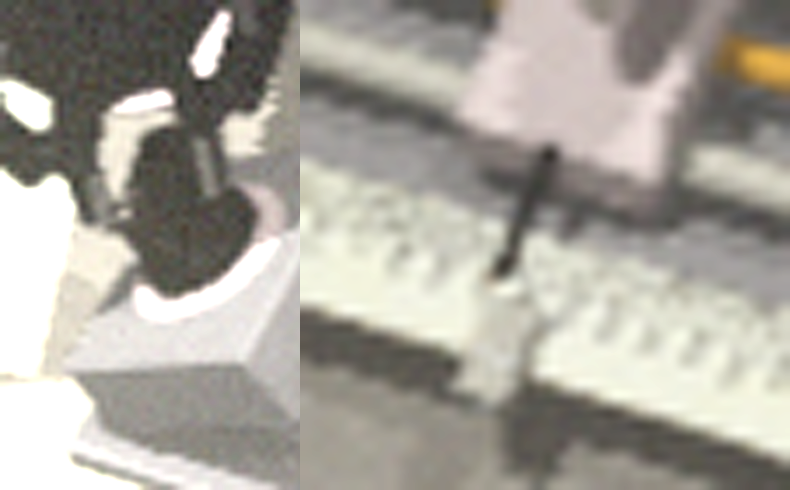

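```bash
python3 -m pendant '[{"x":0,"y":0,"z":0,"yaw":-5,"grip":0.4},{"x":0,"y":0,"z":0,"yaw":-10,"grip":0.4},{"x":0,"y":0,"z":0,"yaw":-15,"grip":0.4},{"x":0,"y":0,"z":0,"yaw":-20,"grip":0.4},{"x":0,"y":0,"z":0,"yaw":-25,"grip":0.4},{"x":0,"y":0,"z":0,"yaw":-30,"grip":0.4},{"x":0,"y":0,"z":0,"yaw":-35,"grip":0.4},{"x":0,"y":0,"z":0,"yaw":-40,"grip":0.4},{"x":0,"y":0,"z":0,"yaw":-45,"grip":0.4},{"x":0,"y":0,"z":0,"yaw":-50,"grip":0.4},{"x":0,"y":0,"z":0,"yaw":-55,"grip":0.4}]'
python3 look.py a6
```

```text
t: 9.5
tool_pos: [0.572, -0.212, 0.135]
eef_rot: [[-0.002, -1.0, 0.005], [-1.0, 0.002, -0.008], [0.008, -0.005, -1.0]]
wrist_force: [1.0, -1.5, 2.1]
finger_gap: 0.034
[-0.28149967 -0.21121275 -0.11831793] 149.52731421076456 9.55
```

View pics/a6.png

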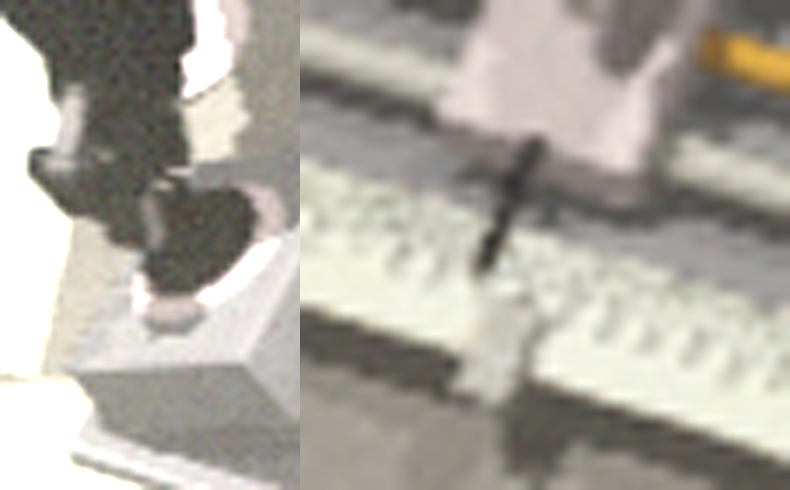

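```bash
cat > rect.py <<'E'
from h import *
import sys,glob
Y=np.array([.178,.984,0]);X=np.array([.984,-.178,0])
Y/=np.linalg.norm(Y);X/=np.linalg.norm(X)
def rect(n,img,z=.046,y0=.06,y1=.14,x0=.64,x1=.72,k=8000.):
    ys=np.arange(y0,y1,1/k*1);xs=np.arange(x0,x1,1/k)
    G=(xs[:,None,None]*X+ys[None,:,None]*Y); G[...,2]=z
    uv=proj(n,G.reshape(-1,3)).reshape(len(xs),len(ys),2).astype(np.float32)
    return cv2.remap(img,uv[...,0],uv[...,1],cv2.INTER_CUBIC)
if __name__=="__main__":
    R=[cv2.convertScaleAbs(rect("scene",cv2.imread(f),k=5000.),alpha=1.4) for f in ("pics/scene0.png","pics/a6_raw.png")]
    cv2.imwrite("pics/"+sys.argv[1],np.vstack([r[75:355] for r in R]).repeat(2,1)[:, :800] if 0 else np.hstack(R))
E
python3 rect.py r1.png
```

```text
(no output)
```

View pics/r1.png

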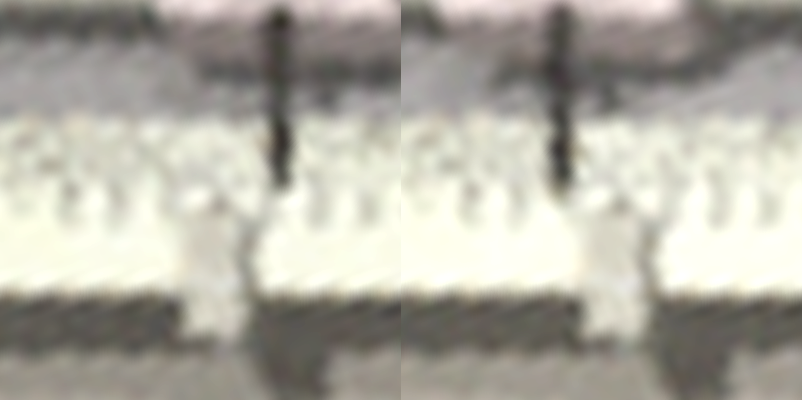

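Run:
```python
from rect import *
R=[cv2.convertScaleAbs(rect(n,cv2.imread(f),k=5000.),alpha=1.4) for n,f in (("scene","pics/scene0.png"),("top","pics/top0.png"))]
cv2.imwrite("pics/r2.png",np.hstack(R))
```

```text
(no output)
```

View pics/r2.png

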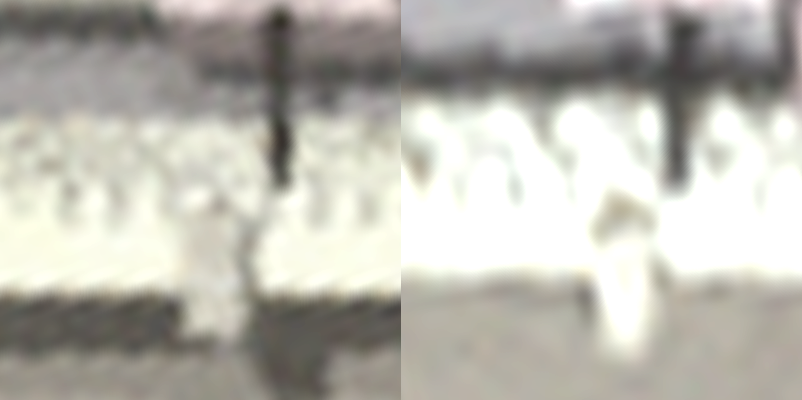

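```bash
python3 -m pendant '[{"x":0,"y":0,"z":0,"yaw":8,"grip":0.4},{"x":0,"y":0,"z":0,"yaw":16,"grip":0.4},{"x":0,"y":0,"z":0,"yaw":24,"grip":0.4},{"x":0,"y":0,"z":0,"yaw":32,"grip":0.4},{"x":0,"y":0,"z":0,"yaw":40,"grip":0.4},{"x":0,"y":0,"z":0,"yaw":48,"grip":0.4},{"x":0,"y":0,"z":0,"yaw":54,"grip":0.4},{"x":0,"y":0,"z":0,"yaw":60,"grip":0.4},{"x":0,"y":0,"z":0,"yaw":66,"grip":0.4},{"x":0,"y":0,"z":0,"yaw":72,"grip":0.4},{"x":0,"y":0,"z":0,"yaw":78,"grip":0.4},{"x":0,"y":0,"z":0,"yaw":84,"grip":0.4},{"x":0,"y":0,"z":0,"yaw":90,"grip":0.4},{"x":0,"y":0,"z":0,"yaw":96,"grip":0.4},{"x":0,"y":0,"z":0,"yaw":102,"grip":0.4},{"x":0,"y":0,"z":0,"yaw":108,"grip":0.4},{"x":0,"y":0,"z":0,"yaw":114,"grip":0.4},{"x":0,"y":0,"z":0,"yaw":120,"grip":0.4},{"x":0,"y":0,"z":0,"yaw":126,"grip":0.4},{"x":0,"y":0,"z":0,"yaw":130,"grip":0.4}]'
cat > ptr.py <<'E'
from rect import *
# pointer y (mm, on z=.046 rectification, x 665..672mm band) by dark centroid
def ptr(img,n="scene"):
    r=rect(n,cv2.cvtColor(img,cv2.COLOR_BGR2GRAY),k=5000.).astype(float)
    p=r[128:178].mean(0); b=np.median(p); 
    i=np.argmin(cv2.GaussianBlur(p[None],(0,0),4)[0]); s=slice(max(i-22,0),i+23); w=np.clip(b-20-p[s],0,None)
    return (np.arange(len(p))[s]*w).sum()/w.sum()
if __name__=="__main__":
    for f in sys.argv[1:]: print(f,ptr(cv2.imread(f"pics/{f}.png")))
E
python3 look.py b1; python3 ptr.py scene0 a1_raw a2_raw a3_raw a4_raw a5_raw a6_raw b1_raw
```

```text
t: 11.55
tool_pos: [0.5714, -0.2109, 0.1349]
eef_rot: [[-0.763, 0.647, 0.003], [0.647, 0.763, -0.007], [-0.007, -0.003, -1.0]]
wrist_force: [-1.2, 2.6, 2.1]
finger_gap: 0.034
[0.47138648 0.28315339 0.10972123] 37.736331047355876 11.6
scene0 279.93459595331126
a1_raw 275.19195949443815
a2_raw 257.7721918951898
a3_raw 232.9569212427851
a4_raw 208.3879064234734
a5_raw 182.00005519982338
a6_raw 159.8437745140765
b1_raw 173.2264457580072
```

View pics/b1.png

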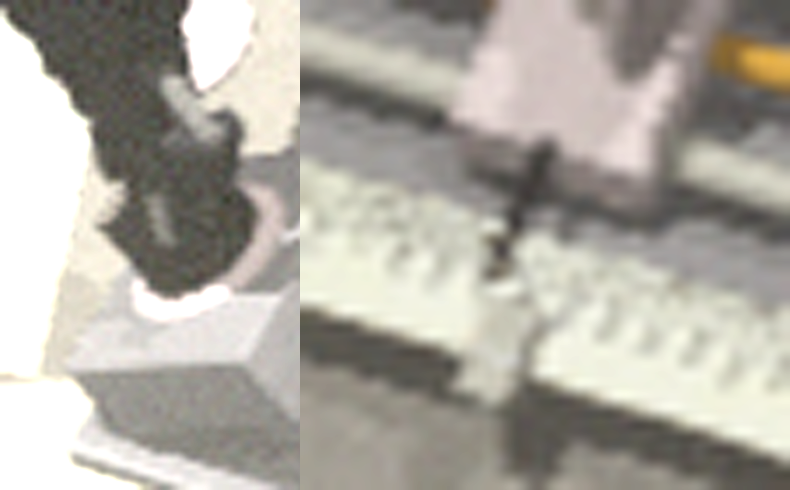

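```bash
python3 -m pendant '[{"x":0,"y":0,"z":0,"yaw":6,"grip":0.4},{"x":0,"y":0,"z":0,"yaw":12,"grip":0.4},{"x":0,"y":0,"z":0,"yaw":18,"grip":0.4},{"x":0,"y":0,"z":0,"yaw":24,"grip":0.4},{"x":0,"y":0,"z":0,"yaw":30,"grip":0.4},{"x":0,"y":0,"z":0,"yaw":36,"grip":0.4},{"x":0,"y":0,"z":0,"yaw":42,"grip":0.4},{"x":0,"y":0,"z":0,"yaw":48,"grip":0.4},{"x":0,"y":0,"z":0,"yaw":54,"grip":0.4},{"x":0,"y":0,"z":0,"yaw":60,"grip":0.4},{"x":0,"y":0,"z":0,"yaw":65,"grip":0.4},{"x":0,"y":0,"z":0,"yaw":70,"grip":0.4},{"x":0,"y":0,"z":0,"yaw":75,"grip":0.4},{"x":0,"y":0,"z":0,"yaw":75,"grip":0.4}]'
python3 look.py b2; python3 ptr.py b2_raw
python3 - <<'E'
from rect import *
p,_=optics.camera("top");cv2.imwrite("pics/top_b2.png",p)
s,_=optics.camera("scene")
R=[cv2.convertScaleAbs(rect(n,f,k=5000.),alpha=1.4) for n,f in (("scene",s),("top",p))]
cv2.imwrite("pics/r3.png",np.hstack(R))
E
```

```text
t: 13.0
tool_pos: [0.5707, -0.2117, 0.135]
eef_rot: [[0.434, 0.901, 0.002], [0.901, -0.434, -0.009], [-0.007, 0.006, -1.0]]
wrist_force: [-2.2, -1.8, 1.4]
finger_gap: 0.0337
[-0.42988603  0.59497236  0.15999639] -23.143877161823845 13.05
b2_raw 205.0344275317753
```

View pics/r3.png

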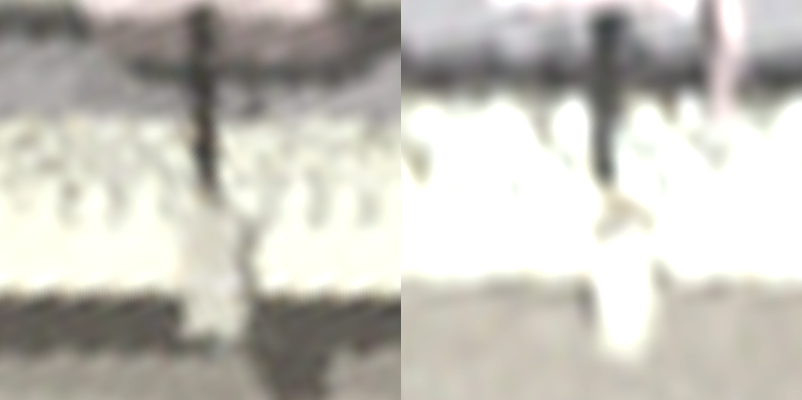

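View pics/top_b2.png

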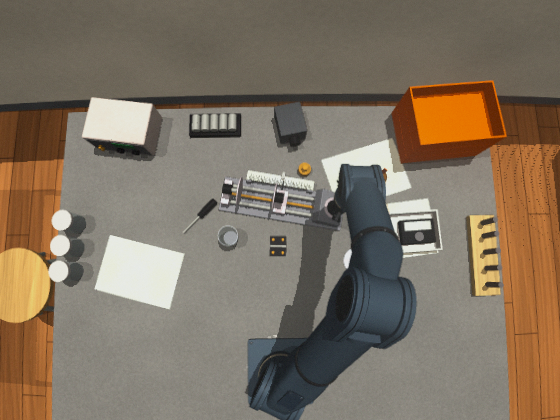

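Run:
```python
from rect import *
T=np.mean([optics.camera("top")[0].astype(np.float32) for _ in range(10)],0)
S=np.mean([optics.camera("scene")[0].astype(np.float32) for _ in range(6)],0)
np.save("pics/T10.npy",T);np.save("pics/S6.npy",S)
def cl(r):
    g=r.mean(2); return np.clip((g-np.percentile(g,1))/(np.percentile(g,99)-np.percentile(g,1))*255,0,255).astype(np.uint8)
kw=dict(y0=.08,y1=.12,x0=.665,x1=.71,k=10000.)
a=[cl(rect(n,im,**kw)) for n,im in(("scene",S),("top",T))]
m=np.hstack(a);m=cv2.cvtColor(m,cv2.COLOR_GRAY2BGR)
for i in range(0,800,50): cv2.line(m,(i,0),(i,8),(0,0,255),1)
cv2.imwrite("pics/r4.png",m)
```

```text
(no output)
```

View pics/r4.png

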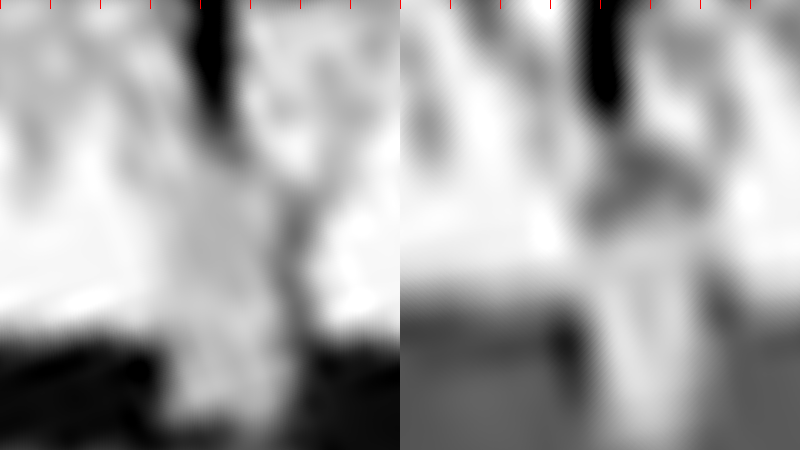

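```bash
python3 -m pendant '[{"x":0,"y":0,"z":0,"yaw":5,"grip":0.4},{"x":0,"y":0,"z":0,"yaw":10,"grip":0.4},{"x":0,"y":0,"z":0,"yaw":15,"grip":0.4},{"x":0,"y":0,"z":0,"yaw":20,"grip":0.4},{"x":0,"y":0,"z":0,"yaw":25,"grip":0.4},{"x":0,"y":0,"z":0,"yaw":30,"grip":0.4},{"x":0,"y":0,"z":0,"yaw":34,"grip":0.4},{"x":0,"y":0,"z":0,"yaw":38,"grip":0.4},{"x":0,"y":0,"z":0,"yaw":38,"grip":0.4}]'
cat > m.py <<'E'
from rect import *
T=np.mean([optics.camera("top")[0].astype(np.float32) for _ in range(10)],0)
S=np.mean([optics.camera("scene")[0].astype(np.float32) for _ in range(6)],0)
np.save(f"pics/T{sys.argv[1]}.npy",T);np.save(f"pics/S{sys.argv[1]}.npy",S)
def cl(r):
    g=r.mean(2); return np.clip((g-np.percentile(g,1))/(np.percentile(g,99)-np.percentile(g,1))*255,0,255).astype(np.uint8)
kw=dict(y0=.08,y1=.12,x0=.665,x1=.71,k=10000.)
m=cv2.cvtColor(np.hstack([cl(rect(n,im,**kw)) for n,im in(("scene",S),("top",T))]),cv2.COLOR_GRAY2BGR)
for i in range(0,800,50): cv2.line(m,(i,0),(i,8),(0,0,255),1)
cv2.imwrite(f"pics/m{sys.argv[1]}.png",m)
from ptr import ptr
print("scene,top ptr mm (y0=.08)",[ptr(im.astype(np.uint8),n)/5-20 for n,im in(("scene",S),("top",T))])
E
python3 m.py c1
python3 - <<'E'
from ptr import *
print([ptr(np.load(f).astype(np.uint8),n)/5-20 for n,f in(("scene","pics/S6.npy"),("top","pics/T10.npy"))])
E
```

```text
t: 14.85
tool_pos: [0.5712, -0.2108, 0.1348]
eef_rot: [[0.895, 0.447, 0.003], [0.447, -0.894, -0.007], [-0.001, 0.008, -1.0]]
wrist_force: [-2.7, -0.1, 1.8]
finger_gap: 0.0342
scene,top ptr mm (y0=.08) [np.float64(24.27107522663878), np.float64(24.17123211606394)]
[np.float64(21.021742206053254), np.float64(20.34011540523212)]
```

View pics/mc1.png

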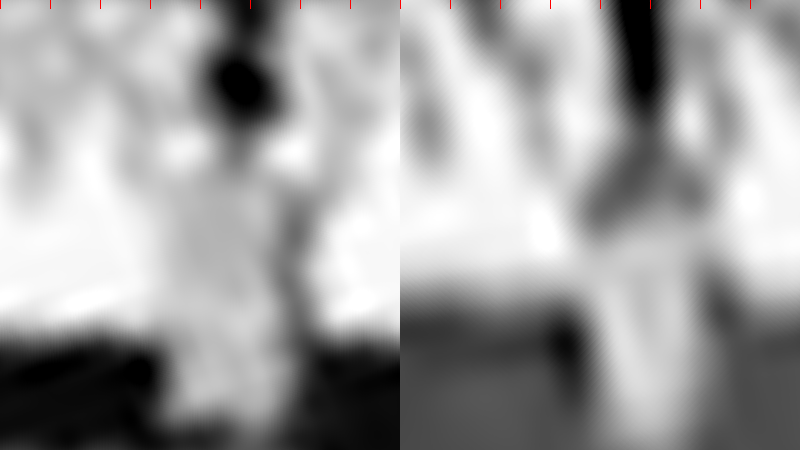

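Run:
```python
from rect import *
np.set_printoptions(precision=1,suppress=True,linewidth=200)
for n in("top","scene"):
    D=np.median([optics.camera(n)[1] for _ in range(5)],0)
    c=proj(n,[X*.69+Y*.104+[0,0,.046]])[0].round().astype(int)
    uu,vv=np.meshgrid(np.arange(c[0]-8,c[0]+9),np.arange(c[1]-10,c[1]+11))
    px=np.c_[uu.ravel(),vv.ravel()].astype(float)
    o,d=ray(n,px);P=o+d*D[vv.ravel(),uu.ravel()][:,None]
    z=(P[:,2]*1000).reshape(uu.shape)
    print(n,"cols",uu[0,0],"rows",vv[0,0]);print(z)
    yb=(P@Y*1000-80);xb=P@X*1000
    np.save(f"pics/P_{n}.npy",np.c_[px,xb,yb,z.ravel()])
```

```text
top cols 275 rows 167
[[ -1.8  -0.9  -2.1  -0.7   1.3  -0.4  -0.4  -3.3  -2.2  -2.7  -2.4   0.6   0.2   1.   -3.3  -2.8  -2.2]
 [  0.5  -6.3   0.1  -0.3  -1.5   0.7  -1.2  -1.3  -2.2  -1.    0.6  -4.3   0.2  -1.7  -3.1   0.7  -0.9]
 [ -0.9  -1.3  -0.4  -5.5   1.3  -0.2  -1.4  -1.   -0.5  -4.3  -0.6  -3.6  -2.4  -2.8   3.3   3.    0.3]
 [ -2.2  -0.3  -0.1  -1.3   3.6  -2.2   0.3   2.7  -1.    0.1  -0.5  -2.6   2.5  -0.4   0.2  -0.   -1.1]
 [ -0.5  -2.1  -2.4  -1.4  -0.7   1.9   1.9   2.8  51.5  49.5  -1.8   0.8  -0.9   0.2  -0.5  -0.1   0.2]
 [  1.8  -0.8  -2.3   0.7   1.7   1.4   0.3  53.6  54.4  53.3  50.2   0.6   0.8  -1.9  -1.4   0.3  -3. ]
 [ -1.7   0.1  -0.5  -3.4   0.1  -1.1  -0.5  51.6  52.   52.2  48.4  -2.8   0.8  -1.5   0.6   0.9  -1.6]
 [ 41.7  -0.2  -2.3   1.9   1.   -1.   -1.2  52.3  49.5  49.1  -1.4   0.1   1.6  -1.4  -0.2  -3.2   4.4]
 [ 41.6  39.4  39.7  42.6  38.6  39.5  41.5  50.9  54.4  50.4   0.9  -2.9  -1.5   1.8  -1.1   0.5  -2.8]
 [ 43.6  39.2  43.3  39.1  41.2  39.7  40.8  54.7  49.3  52.9  41.   42.6  43.2  -1.3   3.1   0.7  -1.4]
 [ 43.   38.1  41.2  43.   3
[... 2300 characters left out ...]
.1 -0.2  1.2  1.  51.9 53.7 52.4 56.3 52.7 42.8 43.  42.9 42.9 42.6 42.1 42.  40.9]
 [-0.2  0.8  1.1 53.6 53.7 55.1 53.3 53.  45.7  1.8 39.8 41.7 42.7 42.2 41.9 43.  41.9]
 [ 0.9  1.   1.  48.5 50.1 53.7 53.  52.7 42.1 -0.9 -0.4 -0.7  1.1 38.5 41.7 41.8 42.9]
 [ 0.1  0.3  1.5  0.  45.2 47.2 49.4 49.2 35.3 -1.8  1.7  0.5 -0.6  0.1  1.1  1.7  3.8]
 [ 0.3  0.6  0.3  0.7  1.7  0.   0.2  0.2  0.6 -0.2  2.5  0.2  1.   0.6  1.9  1.4  1.3]
 [-0.4  1.5 -0.5  0.4 -0.4 -0.9 -0.1  1.1 -0.6  0.1  1.6  1.3  0.6 -0.   1.2 -0.3  2.4]
 [ 1.2  0.7 -0.4  1.   0.9  1.4  0.1 -0.2  1.1 -0.1  1.6  0.6  0.7  0.3 -1.7  1.4  0. ]
 [-0.   2.5  4.4  0.3  1.   0.6  0.7  1.8  0.6 -0.   1.1  3.1  1.2  2.2  0.   1.6  1.7]]
```

```bash
cat > dm.py <<'E'
from rect import *
np.set_printoptions(precision=2,suppress=True,linewidth=200)
for n in("top","scene"):
    D=np.median([optics.camera(n)[1] for _ in range(9)],0)
    c=proj(n,[X*.69+Y*.104+[0,0,.046]])[0].round().astype(int)
    uu,vv=np.meshgrid(np.arange(c[0]-12,c[0]+13),np.arange(c[1]-16,c[1]+13))
    px=np.c_[uu.ravel(),vv.ravel()].astype(float);d0=D[vv.ravel(),uu.ravel()]
    o,d=ray(n,px);P=o+d*d0[:,None];z=P[:,2]*1e3
    xb=P@X*1e3
    def grp(mask,zz):
        Q=onz(n,px[mask],zz);return Q@X*1e3,Q@Y*1e3-80
    x,y=grp((z>46.5)&(z<60)&(xb>682)&(xb<715),.053)
    k=abs(y-np.median(y))<9;x,y=x[k],y[k]
    print(n,"rider n",len(x),"y mean",y.mean(),"mid-range",(y.min()+y.max())/2,"ext",y.max()-y.min(),"x",x.min(),x.max(),"body centroid (x>685)",y[x>685].mean(), "slope",np.polyfit(x,y,1)[0])
    i=np.argsort(x)[:6];print("  nose pts",np.c_[x,y][i].ravel())
    x2,y2=grp((z>45.3)&(z<51)&(xb<680)&(xb>656),.048)
    k=abs(y2-np.median(y2))<5;x2,y2=x2[k],y2[k];p=np.polyfit(x2,y2,1)
    print("  pointer n",len(x2),"y mean",y2.mean(),"x",x2.min(),x2.max(),"slope",p[0],"at tip",np.polyval(p,x2.max()))
E
python3 dm.py
```

```text
top rider n 25 y mean 24.341105647489822 mid-range 24.541380445543744 ext 11.455665228179143 x 683.3046267017 710.6182462671575 body centroid (x>685) 24.602108117290094 slope 0.03207111873459923
  nose pts [683.3   26.04 683.91  22.43 684.51  18.81 686.42  30.27 687.02  26.65 687.63  23.04]
  pointer n 7 y mean 23.73398258439764 x 657.9182840145454 677.091153678994 slope 0.06824118956554714 at tip 24.46432487540758
scene rider n 50 y mean 24.396285009401744 mid-range 24.371639363730196 ext 12.986872478821226 x 684.6411906430277 714.4088081716727 body centroid (x>685) 24.367256343856674 slope 0.01303984570700023
  nose pts [684.64  25.82 685.53  23.28 686.42  20.74 686.62  29.44 687.31  18.2  687.5   26.91]
  pointer n 13 y mean 23.014948741091864 x 655.970951489672 679.1863187883898 slope 0.026736290918409636 at tip 23.3364878000228
```

```bash
cat > sf.py <<'E'
from rect import *
from scipy.optimize import minimize
np.set_printoptions(precision=2,suppress=True,linewidth=200)
def fit(n,D,show=True):
    c=proj(n,[X*.68+Y*.104+[0,0,.046]])[0].round().astype(int)
    uu,vv=np.meshgrid(np.arange(c[0]-20,c[0]+21),np.arange(c[1]-20,c[1]+21))
    px=np.c_[uu.ravel(),vv.ravel()].astype(float);d0=D[vv.ravel(),uu.ravel()]
    o,d=ray(n,px);z=(o+d*d0[:,None])[:,2]*1e3
    def XY(zz): Q=onz(n,px,zz);return Q@X*1e3-684,Q@Y*1e3-80-24
    xr,yr=XY(.053);xp,yp=XY(.048)
    a=(xr>5)&(xr<24)&(abs(yr)<12)&~((z>43.8)&(z<49.)); ina=(z>49)
    b=(xp>-26)&(xp<-4)&(abs(yp)<14); inb=(z>45.2)&(z<51)
    def cost(p,full=False):
        t=p[2];
        e=0
        for x,y,m,i,cc,w in((xr,yr,a,ina,p[0],6),(xp,yp,b,inb,p[1],2)):
            q=abs(y-cc-t*x)[m]; e+=np.where(i[m],np.clip(q-w,0,None),np.clip(w-q,0,None)).clip(0,4).sum()
        return e
    G=[]
    for t in np.arange(-.03,.061,.005):
        C=[(cost((cr,cp,t)),cr,cp,t) for cr in np.arange(-2,2.01,.1) for cp in [0]]
        cr=np.array(C);m=cr[:,0].min();crb=cr[cr[:,0]<m+.05,1].mean()
        C=np.array([(cost((crb,cp,t)),cp) for cp in np.arange(-16,16,.1)]);m2=C[:,0].min();cpb=C[C[:,0]<m2+.05,1].mean()
        G.append((m2,t,crb,cpb,cpb-crb))
    G=np.array(sorted(G));
    if show: print(n,"in rider",(a&ina).sum(),"in ptr",(b&inb).sum());print(G[:6])
    return G
if __name__=="__main__":
    for n in("top","scene"):
        D=np.median([optics.camera(n)[1] for _ in range(9)],0);np.save(f"pics/D_{n}.npy",D);fit(n,D)
E
python3 sf.py
python3 - <<'E'
from sf import *
print("start");fit("top",np.load("pics/top0.npy"));fit("scene",np.load("pics/scene0.npy"))
E
```

```text
top in rider 16 in ptr 5
[[ 0.41  0.06 -0.9   1.45  2.35]
 [ 0.41  0.06 -0.8   1.35  2.15]
 [ 0.43  0.05 -0.75  1.25  2.  ]
 [ 0.44  0.05 -0.65  1.1   1.75]
 [ 0.46  0.04 -0.55  0.95  1.5 ]
 [ 0.48  0.04 -0.45  0.85  1.3 ]]
scene in rider 30 in ptr 11
[[ 0.18  0.05 -0.5  -0.25  0.25]
 [ 0.19  0.04 -0.4  -0.3   0.1 ]
 [ 0.2   0.04 -0.4  -0.4  -0.  ]
 [ 0.21  0.05 -0.5  -0.15  0.35]
 [ 0.22  0.03 -0.3  -0.45 -0.15]
 [ 0.23  0.03 -0.25 -0.55 -0.3 ]]
start
top in rider 12 in ptr 6
[[ 9.93  0.06 -0.9  13.4  14.3 ]
 [10.01  0.06 -0.8  13.3  14.1 ]
 [10.08  0.05 -0.75 13.2  13.95]
 [10.16  0.05 -0.65 13.1  13.75]
 [10.24  0.04 -0.55 13.   13.55]
 [10.31  0.04 -0.45 12.95 13.4 ]]
scene in rider 30 in ptr 13
[[12.61 -0.01  0.45 10.5  10.05]
 [12.61 -0.02  0.6  10.35  9.75]
 [12.61 -0.03  0.6  10.35  9.75]
 [12.62 -0.02  0.5  10.45  9.95]
 [12.63 -0.01  0.45 10.6  10.15]
 [12.65  0.    0.35 10.7  10.35]]
```

Run:
```python
from sf import *
for n in("top","scene"):
    D=np.load(f"pics/D_{n}.npy");D0=np.load(f"pics/{n}0.npy")
    vv,uu=np.mgrid[140:300,180:340];px=np.c_[uu.ravel(),vv.ravel()].astype(float)
    o,d=ray(n,px);P=o+d*D[vv.ravel(),uu.ravel()][:,None];z=P[:,2]
    Q=onz(n,px,.042);x=Q@X*1e3;y=Q@Y*1e3
    m=(z>.036)&(z<.048)&(x>655)&(x<705)&(y>-60)&(y<260)
    # outer edge: per y bin of 4mm boundary between in/out: logistic-like fit
    for name,sgn in(("outer",1),("inner",-1)):
        best=[]
        yc=y-100
        sel=(abs(yc)<100)&(abs(yc)>0)&((abs(yc-4)>25)) & (x>655)&(x<715)
        xm=x[m&sel].mean()
        hs=sel&((x-xm)*sgn>0)
        for t in np.arange(-.05,.08,.002):
            for c in np.arange(5,25,.25):
                q=((x-xm)*sgn-c-sgn*t*yc)[hs]; i=m[hs]
                best.append((np.where(i,np.clip(q,0,None),np.clip(-q,0,None)).clip(0,4).sum(),t,c))
        b=np.array(sorted(best));k=b[b[:,0]<b[0,0]*1.05+.1]
        print(n,name,"xm",xm,b[0],"slope dx/dy",k[:,1].mean(),k[:,1].std())
    ym=y[m];print("ends",ym.min(),ym.max())
    r=cv2.minAreaRect(np.c_[x[m],y[m]].astype(np.float32));print(r)
```

```text
top outer xm 679.1755815588941 [ 6.61 -0.   17.5 ] slope dx/dy -0.002999999999999961 0.0020493901531919217
top inner xm 679.1755815588941 [11.87  0.01 17.5 ] slope dx/dy 0.010000000000000052 0.002601774542351966
ends -11.961931484967188 237.58232674759398
((676.5261840820312, 112.8209228515625), (249.42556762695312, 40.46406555175781), 89.7776107788086)
scene outer xm 680.5413277848323 [ 0.01  0.   17.75] slope dx/dy 0.004000000000000045 0.0
scene inner xm 680.5413277848323 [ 6.06  0.01 18.25] slope dx/dy 0.00900000000000005 0.0022360679774997916
ends -12.605827123070734 237.28161760312392
((679.83203125, 112.20040893554688), (250.12985229492188, 45.973846435546875), 88.87074279785156)
```

Run:
```python
from sf import *
for lab,f in(("now","pics/D_%s.npy"),("start","pics/%s0.npy")):
    for n in("top","scene"):
        G=fit(n,np.load(f%n),False);print(lab,n,G[np.abs(G[:,1]+.0025)<.004])
```

```text
now top [[ 0.61  0.    0.25 -0.   -0.25]
 [ 0.63 -0.    0.35 -0.1  -0.45]]
now scene [[ 0.28  0.    0.05 -0.85 -0.9 ]
 [ 0.29 -0.    0.05 -0.85 -0.9 ]]
start top [[10.73 -0.    0.35 11.35 11.  ]
 [10.76  0.    0.25 11.5  11.25]]
start scene [[12.65  0.    0.35 10.7  10.35]
 [12.66 -0.    0.4  10.65 10.25]]
```

```bash
python3 -m pendant '[{"x":0,"y":0,"z":0,"yaw":3,"grip":0.4},{"x":0,"y":0,"z":0,"yaw":6,"grip":0.4},{"x":0,"y":0,"z":0,"yaw":7,"grip":0.4},{"x":0,"y":0,"z":0,"yaw":7,"grip":0.4}]'
python3 sf.py >/dev/null
python3 - <<'E'
from sf import *
for n in("top","scene"):
        G=fit(n,np.load("pics/D_%s.npy"%n),False);print(n,G[np.abs(G[:,1]+.0025)<.009])
E
python3 m.py c2
```

```text
t: 18.35
tool_pos: [0.571, -0.2112, 0.135]
eef_rot: [[0.942, 0.334, 0.003], [0.334, -0.942, -0.008], [-0.0, 0.008, -1.0]]
wrist_force: [-4.1, 4.0, 2.7]
finger_gap: 0.0345
top [[ 0.   -0.01  0.4   0.1  -0.3 ]
 [ 0.   -0.    0.35  0.2  -0.15]
 [ 0.    0.    0.25  0.3   0.05]
 [ 0.    0.01  0.15  0.4   0.25]]
scene [[ 0.58 -0.01  0.15 -0.65 -0.8 ]
 [ 0.62 -0.    0.05 -0.55 -0.6 ]
 [ 0.67  0.    0.05 -0.45 -0.5 ]
 [ 0.72  0.01 -0.05 -0.4  -0.35]]
scene,top ptr mm (y0=.08) [np.float64(24.750922174249965), np.float64(24.68291454547436)]
```

View pics/mc2.png

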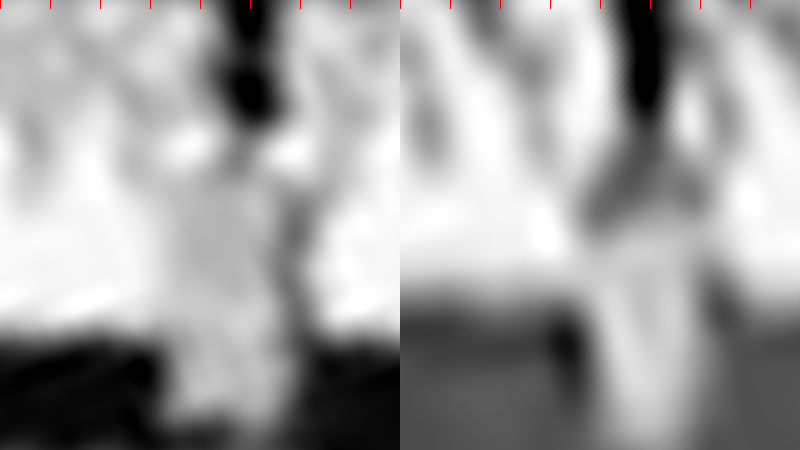

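```bash
python3 -m pendant '[{"x":0,"y":0,"z":0,"yaw":2,"grip":0.4},{"x":0,"y":0,"z":0,"yaw":3,"grip":0.4},{"x":0,"y":0,"z":0,"yaw":3,"grip":0.4},{"x":0,"y":0,"z":0,"yaw":3,"grip":0.4}]'
python3 sf.py >/dev/null
python3 - <<'E'
from sf import *
for n in("top","scene"):
        G=fit(n,np.load("pics/D_%s.npy"%n),False);print(n,G[np.abs(G[:,1]+.0025)<.009])
E
python3 m.py c3; python3 look.py c3l
```

```text
t: 20.45
tool_pos: [0.5709, -0.2111, 0.135]
eef_rot: [[0.958, 0.285, 0.002], [0.285, -0.958, -0.008], [0.0, 0.008, -1.0]]
wrist_force: [-3.1, 5.0, 3.0]
finger_gap: 0.034
top [[ 0.   -0.01  0.4   0.75  0.35]
 [ 0.   -0.    0.35  0.85  0.5 ]
 [ 0.    0.    0.25  0.9   0.65]
 [ 0.    0.01  0.15  1.    0.85]]
scene [[ 1.03  0.01  0.3  -0.05 -0.35]
 [ 1.07  0.    0.35 -0.15 -0.5 ]
 [ 1.11 -0.    0.4  -0.25 -0.65]
 [ 1.14 -0.01  0.45 -0.35 -0.8 ]]
scene,top ptr mm (y0=.08) [np.float64(25.365300036798757), np.float64(25.02184810579996)]
[0.95977417 0.70480954 0.10638089] -61.10766188686886 22.2
```

View pics/c3l.png

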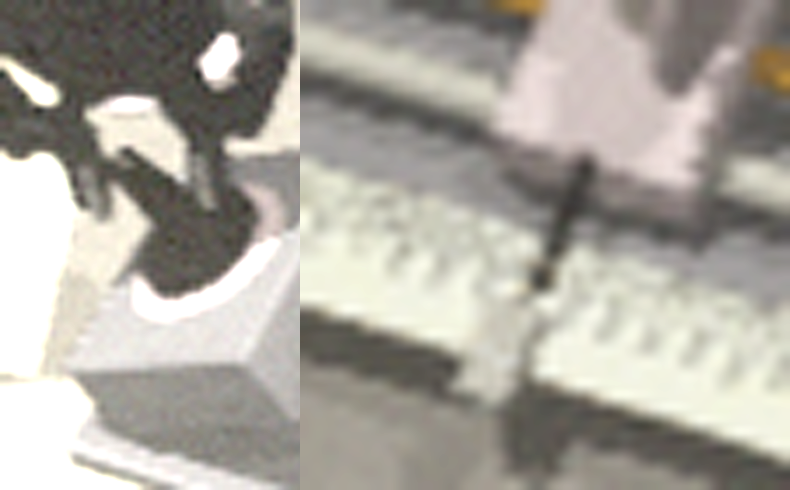

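```bash
python3 -m pendant '[{"x":0,"y":0,"z":0,"yaw":-4,"grip":0.4},{"x":0,"y":0,"z":0,"yaw":-9,"grip":0.4},{"x":0,"y":0,"z":0,"yaw":-14,"grip":0.4},{"x":0,"y":0,"z":0,"yaw":-18,"grip":0.4},{"x":0,"y":0,"z":0,"yaw":-18,"grip":0.4},{"x":0,"y":0,"z":0,"yaw":-18,"grip":0.4}]'
python3 look.py e1; python3 ptr.py c3l_raw e1_raw
```

```text
t: 22.8
tool_pos: [0.5712, -0.212, 0.1351]
eef_rot: [[0.825, 0.565, 0.003], [0.565, -0.825, -0.008], [-0.002, 0.009, -1.0]]
wrist_force: [0.7, 0.7, -0.0]
finger_gap: 0.0343
[-0.01347157 -0.01727551  0.03015807] -47.02954831496798 22.85
c3l_raw 226.69153035545764
e1_raw 226.6923350479456
```

View pics/e1.png

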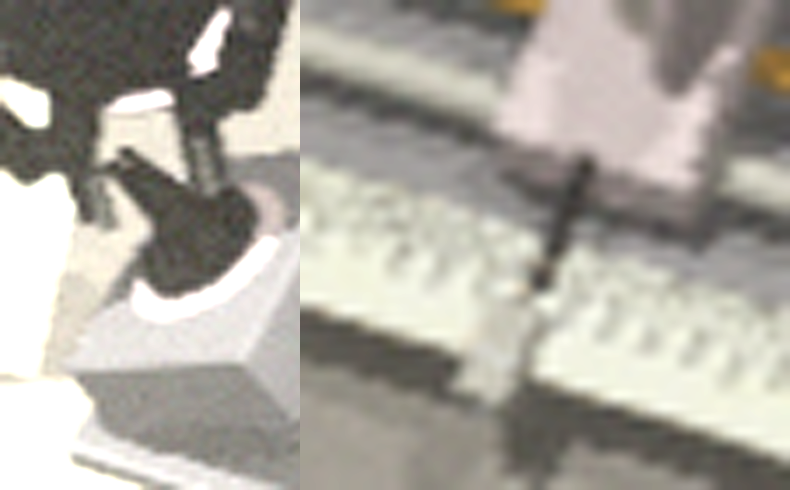

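```bash
python3 -m pendant '[{"x":0,"y":0,"z":-5,"yaw":0,"grip":0.4},{"x":0,"y":0,"z":-12,"yaw":0,"grip":0.4},{"x":0,"y":0,"z":-20,"yaw":0,"grip":0.4},{"x":0,"y":0,"z":-30,"yaw":0,"grip":0.4},{"x":0,"y":0,"z":-45,"yaw":0,"grip":0.4},{"x":0,"y":0,"z":-65,"yaw":0,"grip":0.4},{"x":0,"y":0,"z":-90,"yaw":0,"grip":0.4},{"x":0,"y":0,"z":-110,"yaw":0,"grip":0.4},{"x":0,"y":0,"z":-120,"yaw":0,"grip":0.4},{"x":0,"y":0,"z":-120,"yaw":0,"grip":0.4}]'
python3 look.py e2; python3 ptr.py e2_raw;python3 sf.py >/dev/null
python3 - <<'E'
from sf import *
for n in("top","scene"):
        G=fit(n,np.load("pics/D_%s.npy"%n),False);print(n,G[np.abs(G[:,1]+.0025)<.009])
E
python3 m.py e2m
```

```text
t: 23.85
tool_pos: [0.5714, -0.211, 0.2568]
eef_rot: [[0.825, 0.565, 0.006], [0.565, -0.825, -0.009], [-0.0, 0.011, -1.0]]
wrist_force: [0.8, -0.7, -0.4]
finger_gap: 0.0342
[ 0.03187046 -0.05203539  0.04046278] -45.14281335215448 23.9
e2_raw 226.7362631633823
top [[ 0.   -0.01  0.4   1.05  0.65]
 [ 0.   -0.    0.35  1.15  0.8 ]
 [ 0.    0.    0.25  1.25  1.  ]
 [ 0.    0.01  0.15  1.3   1.15]]
scene [[ 0.31 -0.01  0.15 -0.5  -0.65]
 [ 0.31 -0.    0.05 -0.4  -0.45]
 [ 0.32  0.    0.05 -0.3  -0.35]
 [ 0.34  0.01 -0.05 -0.2  -0.15]]
scene,top ptr mm (y0=.08) [np.float64(25.35417715665622), np.float64(25.01824614892397)]
```

View pics/e2.png

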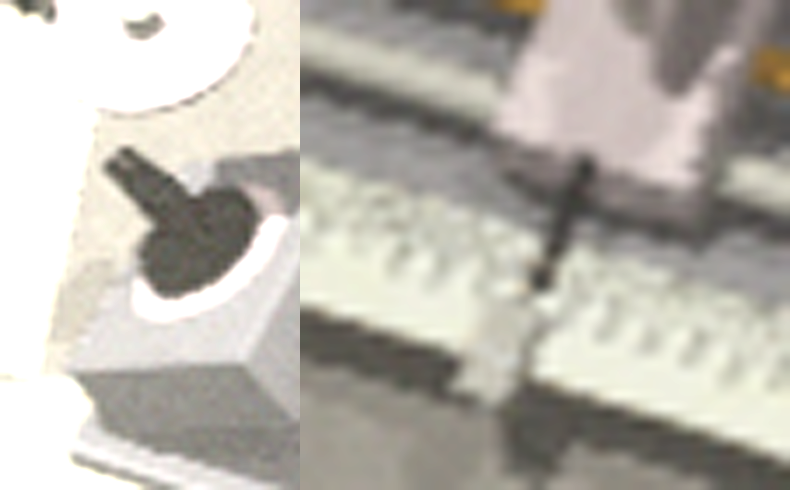

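View pics/me2m.png

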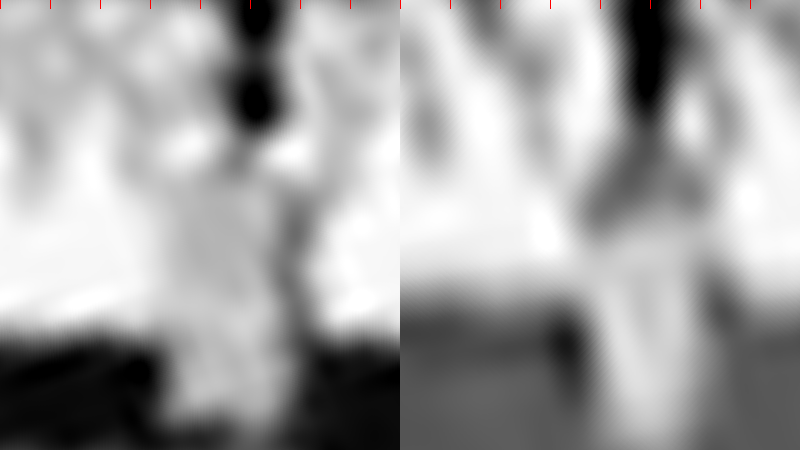

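```bash
python3 -c "
from workcell import hand_in,monitor
print(monitor.read_state()['joint_vel'].round(2)); print(hand_in())"
```

```text
[ 0.01 -0.07  0.05 -0.11  0.07  0.04 -0.05]
the job is handed in; nothing more can be done
None
```

The pointer is on the rider's mark as closely as I could measure, with the screw's play taken up clockwise, the knob released and the job handed in at about 25 s of the 72 s limit.

- **Turning:** I straddled the T-bar with the half-open fingers, without clamping it. I backed it off counterclockwise until the pointer was about 12 mm past the mark. I then turned clockwise only, in shrinking steps, up to the mark.
- **Letting go:** I backed the fingers off the bar, which brought the wrist force to about zero, and lifted straight up. The pointer image position did not change (226.7 before, 226.7 after), and the bar looked unmoved in the pictures.
- **Final check, where the cameras disagree:** along the rail the top camera puts the pointer about 0.8 mm past the mark on the fixed-plate side. The scene camera puts it about 0.45 mm short. The average is about 0.2 mm. One pixel is 2.5 to 3 mm in these views, so I would trust the result to about ±0.7 mm.
- **Forces and other objects:** the forces reported during the turn stayed under about 10 N. The rider and the other objects were not touched.

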